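Complete the reagent carrier and lift it, ready for the analyser

ROBOT

A 6-joint arm with a two-finger parallel gripper is mounted at the origin on the work surface. World frame = base frame: x ahead of the robot, y to its left, z up, the work surface at z = 0. Lengths are in m, angles in rad, forces in N, time in s.
With the tool pointing down it reaches from about 0.3 to 0.825 m from the base axis. Payload 5.4 kg.
Tool frame: the origin (TCP) lies between the finger pads, 19 mm behind the fingertips; this is the grasp point; z points along the fingers, y is the line along which they close (so a half turn about z gives the same grasp; the last joint's range is limited). The gripper opens to 92 mm and grips with 3 to 60 N. Pads are 20 mm wide; open, the fingers measure 128 mm over their backs; the gripper's body (75 mm by 189 mm) begins 69 mm behind the grasp point.
Start: joints at [0.93, 0.158, 1.597, -0, 1.386, -0.21], TCP at [0.24, 0.522, 0.233] pointing down, gripper open.
Joint ranges: [-2.91, 2.91], [-0.94, 2.29], [0.18, 2.7], [-1.29, 4.43], [0.17, 2.64], [-3, 3]. Speed limits (rad/s): [2.57, 2.57, 3.14, 3.14, 3.14, 3.14].

INTERFACE

Orientations are given as a 3x3 rotation matrix whose columns are the frame's x, y, z axes.
In Python, from rig import robot gives the robot as it stands. The module is installed in compiled form; this text tells all that it offers.
- The arm moves only by the tool carry_out, never from a script. Its argument "series" is a list of rows, each a list of 7 numbers: the shift along the tool's x, y, z each as a share of 0.15 m, from -1 to 1, then the turn, a rotation vector about the tool's x, y, z each as a share of 0.12 rad, from -1 to 1, then the closure, from -1 (fully open) to 1 (shut). In form: [[tx, ty, tz, wx, wy, wz, fingers], ...]. A call has 1 to 12 rows; each row shifts and turns the commanded pose from where the row before left it, along the tool's axes as they then stand; what a row does not reach is not made up. A row lasts 1/12 s, in which the tool goes at most 41.7 mm and 7.16 degrees, less where a joint would pass 70% of its speed; a pose out of reach is approached as far as the arm can. A call with a number of a shift or a turn outside -1 to 1 is refused whole. A call with a gripper value outside its range is refused whole. The fingers move at their own pace and stop on an object; "newtons" is the grip in N (left out, the last holds). Time passes only in rows, so rows that do not move let the fingers close. It gives the time, the measured TCP pose, the force, the opening and the grip force at its end, in the units of the state.
- robot.read_state(): the state, without advancing time (a new reading comes with each control period).
- robot.capture(name): name is "scene" or "top"; returns the picture (480x640x3 uint8, red, green, blue); there is no depth.
- robot.calibration(name): a dict with "fx", "fy", "cx", "cy" (pixels), "k1" (the pictures are not rectified: a ray, as slopes to the right and down, at radius r is drawn at 1 + k1 r^2 times it, then the intrinsics apply), "extrinsics" (4x4, takes a point from world to camera coordinates). Camera axes: x right, y up, looking along -z (the intrinsics and any distortion apply to the point x, -y, -z); pixel columns grow to the right and rows downward; lengths in m; the calibration is good to about 2 mm. A picture is of the moment at which its call begins. calibration takes no time and is no camera call.
- robot.finish_job(): hands the job in; it is judged then, once.
The state is a dict: "time": time; "q": joint angles; "joint_vel": joint speeds; "joint_torque": joint torques, N m; "tool_pos": TCP position; "orientation": TCP orientation; "wrist_force": force on the tool from outside, world axes, zero at the start; "moment": the same for the moment, N m; "grip_width": opening from 0.0 (shut) to 1.0 (fully open); "finger_force": force on a finger pad.
Only numpy, scipy, OpenCV 4.12 (cv2) and the standard library are available. Lean on these libraries where they do the work, as an engineer would, in place of code of your own. Each camera call takes 0.05 s, during which the arm holds its last target. There are 200 camera calls.

TASK

Set the yellow-capped bottle upright in the empty yellow cup of the blue reagent carrier, putting it down rather than dropping it, and let go of it. Then take the carrier by the rubber sleeve of its handle, lift it about 10 cm off the bench, keeping it level all the way with both bottles standing in their cups, and finish still holding it there, level and still: do not put it down. Leave the other bottles, the tube rack and the beaker where they are.

Things in the scene. Friction and masses are not known exactly. Their poses are not given: they have to be found in the camera images.
- carrier: Reagent carrier, loose, 360 g: blue deck 212 (x) by 92 mm (y), top 22 mm above the bench on rubber feet; a cup at each end; a rigid steel bail handle across the middle (posts at y = +-37 mm). Origin: centre, level with the underside of the feet; x points to the yellow cup, y along the handle bar, z up. Any yaw. Take the round bar squarely and firmly (70 N serves).
- carrier_grip (a point): Middle of the handle's black rubber sleeve, the carrier's highest part, at (0, 0, 165) mm in the carrier's frame. The sleeve is round, 15 mm across, 54 mm long, its axis along the carrier's y; it is free all round. Bottles in the cups end 32 mm below its axis. Axes as the carrier's.
- seat_yellow (a point): Centre of the inner floor of the yellow cup (empty at the start), at (66, 0, 27) mm in the carrier's frame: a round cup 15 mm deep, 55 mm wide at the floor and flaring to 61 mm at the rim. A bottle stands in it. Axes as the carrier's.
- seat_red (a point): Centre of the inner floor of the red cup, at (-66, 0, 27) mm in the carrier's frame, of the same shape; the red-capped bottle stands in it from the start. Axes as the carrier's.
- bottle_yellow: The bottle to load, standing on the bench: closed rigid white 125 ml bottle, 130 g, 50 mm across, 106 mm tall; yellow screw cap 37 mm across, 24 mm high (82 to 106 mm above the underside), yellow stripe on the label. Origin: centre of its underside; z points up through the cap.
- bottle_red: The bottle already in the carrier's red cup: closed rigid white 125 ml bottle, 130 g, 50 mm across, 106 mm tall; red screw cap 37 mm across, 24 mm high (82 to 106 mm above the underside), red stripe on the label. Origin: centre of its underside; z points up through the cap.
- bottle_green: Bystander on the bench, to be left alone: closed rigid white 125 ml bottle, 130 g, 50 mm across, 106 mm tall; green screw cap 37 mm across, 24 mm high (82 to 106 mm above the underside), green stripe on the label. Origin: centre of its underside; z points up through the cap.
- bottle_blue: Bystander on the bench, to be left alone: closed rigid white 125 ml bottle, 130 g, 50 mm across, 106 mm tall; blue screw cap 37 mm across, 24 mm high (82 to 106 mm above the underside), blue stripe on the label. Origin: centre of its underside; z points up through the cap.
- tube_rack: Bystander: a loose white rack of capped tubes, 55 mm (x) by 170 mm (y), 92 mm tall over the caps. Origin: centre of its underside.
- beaker: Bystander: a loose glass beaker, 66 mm across the rim, 90 mm tall. Origin: centre of its underside.
There are look-alikes about, which are no part of the job. Leave any purple look-alike of the bottle_yellow alone.

How it is judged:
On the way, in this order (a step that is already met when the one before it is completed fails the run):
1. the yellow-capped bottle stands in the yellow cup, let go, with the carrier still on the bench (horizontal distance between bottle_yellow and seat_yellow below 0.006 m and z of bottle_yellow in the frame of seat_yellow between -0.005 and 0.005 m and angle between the z axis of bottle_yellow and the z axis of carrier, either way round below 0.08 rad and contact force between bottle_yellow and the fingers below 0.1 N and height (world z) of carrier below 0.01 m and linear speed of bottle_yellow below 0.03 m/s), for 0.2 s.
2. the carrier is held by its handle, level and off the bench (height (world z) of carrier between 0.06 and 0.16 m and angle between carrier's own z axis and vertical below 0.09 rad and contact force between carrier and the fingers above 4 N and distance between the grasp point and carrier_grip below 0.035 m), for 0.2 s.
At the end, for the whole second after the job is handed in: Carrier held by its handle sleeve (TCP within 35 mm, finger force over 4 N), feet 60 to 160 mm above the bench, within 5 degrees of level, still (under 30 mm/s, 0.2 rad/s); touching no bystander; both bottles in their cups (6 mm of centre, 5 mm of the floor, 0.08 rad of upright) (all of step 2 and linear speed of carrier below 0.03 m/s and angular speed of carrier below 0.2 rad/s and horizontal distance between bottle_yellow and seat_yellow below 0.006 m and z of bottle_yellow in the frame of seat_yellow between -0.005 and 0.005 m and angle between the z axis of each of bottle_yellow, bottle_red and the z axis of carrier, either way round below 0.08 rad and horizontal distance between bottle_red and seat_red below 0.006 m and z of bottle_red in the frame of seat_red between -0.005 and 0.005 m and contact force between carrier and bottle_green below 0.2 N and contact force between carrier and bottle_blue below 0.2 N and contact force between carrier and tube_rack below 0.2 N and contact force between carrier and beaker below 0.2 N); the arm keeps its last pose, push and grip.
It fails at once if the yellow-capped bottle is let go more than 12 mm above the cup's floor level (z of bottle_yellow in the frame of seat_yellow above 0.012 m and contact force between bottle_yellow and the fingers below 0.05 N).
It fails at once if the carrier leans more than 0.2 rad (angle between carrier's own z axis and vertical above 0.2 rad).
It fails at once if the red-capped bottle leaves its cup (distance between bottle_red and seat_red above 0.015 m).
It fails at once if a bottle, the tube rack or the beaker that should be left alone is moved more than 15 mm or tipped (distance of any of bottle_green, bottle_blue, tube_rack, beaker from where it was at the start of the episode above 0.015 m or angle between any of bottle_green, bottle_blue, tube_rack, beaker's own z axis and vertical above 0.2 rad).
It also fails if it takes over 51 s, if anything falls off the work surface, if the arm or the gripper's body presses on something with over 40 N, if the wrist force passes 120 N, or if a joint passes its speed limit or range.

## Working session

There is one attempt and no reset: what is moved stays moved. The work goes in short steps, Python scripts to look and compute and a tool call to move; the robot and the scene stay as the last step left them, time stands still between calls to the robot, and variables do not carry over. Pictures are saved under pics/ and viewed, at most 10 in all, crops included, and the job is handed in when it is done.

Besides the shell and the picture viewer there is one more tool, called after "Emit:" as name([rows], argument=value, ...), one row to a line, values as JSON. carry_out: Moves the arm, as the interface text tells. Shift numbers are shares of 0.15 m and turn numbers shares of 0.12 rad, none past 1 either way. Its arguments: {"type":"object","properties":{"series":{"type":"array"},"newtons":{"type":"number"}},"required":["series"]}

```bash
mkdir -p pics
python3 - <<'E'
from rig import robot
import cv2
for n in("scene","top"):
    cv2.imwrite(f"pics/{n}0.png",robot.capture(n)[:,:,::-1]); print(robot.calibration(n))
s=robot.read_state();print(s)
E
```

```text
{'fx': 596.4767607333686, 'fy': 596.4767607333686, 'cx': 310.40336099445034, 'cy': 247.68393408932425, 'k1': 0.02080151340635466, 'extrinsics': array([[ 0.74267357,  0.66962549,  0.00613723, -0.43643906],
       [-0.37857298,  0.41227574,  0.8286804 ,  0.0907504 ],
       [ 0.55237529, -0.61776242,  0.55968842, -1.93444691],
       [ 0.        ,  0.        ,  0.        ,  1.        ]])}
{'fx': 482.0104100796619, 'fy': 482.0104100796619, 'cx': 313.30430240893867, 'cy': 241.38489614778047, 'k1': 0.014413834525465252, 'extrinsics': array([[ 0.00668365, -0.99948409,  0.03141465, -0.01997815],
       [ 0.99794199,  0.00867028,  0.0635344 , -0.59609208],
       [-0.063774  ,  0.03092536,  0.99748509, -1.13850122],
       [ 0.        ,  0.        ,  0.        ,  1.        ]])}
{'time': 0.1, 'q': array([ 9.29903192e-01,  1.58987339e-01,  1.59805961e+00, -9.31477169e-06,
        1.38620165e+00, -2.10098457e-01]), 'joint_vel': array([ 0.00136339, -0.00279354, -0.00209494,  0.0008876 , -0.00099478,
        0.00056575]), 'joint_torque': array([ 2.19179306e-04, -3.86498201e+01, -3.22961712e+01,  7.03624869e-02,
        3.39269231e-02, -5.69189956e-05]), 'tool_pos': array([0.23982079, 0.52203115, 0.23244   ]), 'orientation': array([[-9.08634737e-01,  4.17590648e-01, -9.82767851e-04],
       [ 4.17591669e-01,  9.08633821e-01, -1.33281570e-03],
       [ 3.36404735e-04, -1.62143831e-03, -9.99998629e-01]]), 'wrist_force': array([ 0.25217558,  0.02755193, -0.31702399]), 'moment': array([-0.00308919, -0.01474305, -0.01483529]), 'finger_force': 0.0, 'grip_width': 1.0025365723367756}
```

View pics/top0.png

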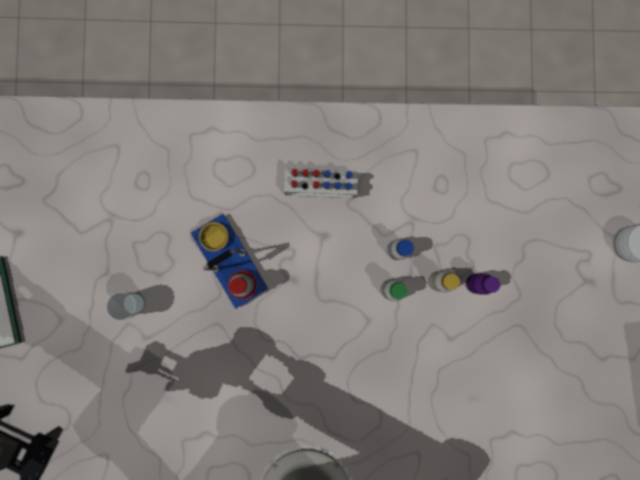

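View pics/scene0.png

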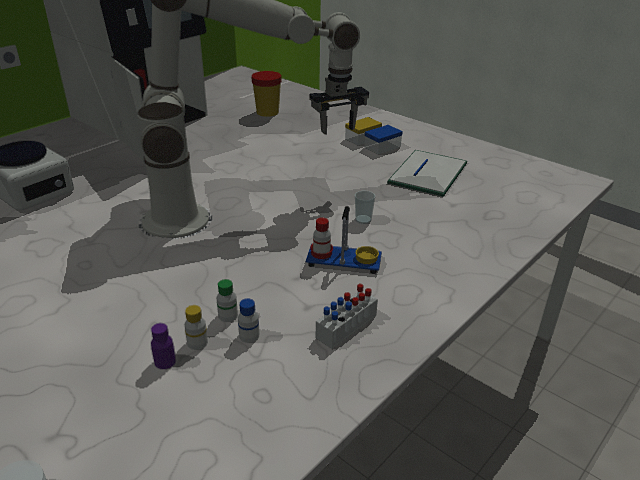

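The top view shows the carrier with its sleeve near (219,259), yellow cup at (215,237) and red cap at (240,285). The yellow bottle's cap is at (452,282), purple at (488,284), green at (398,290) and blue at (404,248). Scene view: yellow cap (193,313), yellow cup (367,255). Next I'll measure these by matching silhouette centroids.

```bash
cat > h.py <<'E'
import numpy as np, cv2
from rig import robot
from scipy.optimize import least_squares
def proj(n,P):
    c=robot.calibration(n);P=np.atleast_2d(P);E=c['extrinsics']
    p=P@E[:3,:3].T+E[:3,3]; s=np.c_[p[:,0]/-p[:,2],p[:,1]/p[:,2]]
    s=s*(1+c['k1']*(s**2).sum(1,keepdims=True))
    return s*[c['fx'],c['fy']]+[c['cx'],c['cy']]
def cyl(x,y,r0,z0,r1,z1):
    t=np.linspace(0,2*np.pi,60,endpoint=False)
    return np.vstack([np.c_[x+r*np.cos(t),y+r*np.sin(t),0*t+z] for r,z in((r0,z0),(r1,z1))])
def cen(n,P):
    m=cv2.moments(cv2.convexHull(proj(n,P).astype(np.float32))); return np.array([m['m10'],m['m01']])/m['m00'],m['m00']
HUE={'yellow':(18,34),'red':(-6,6),'green':(45,75),'blue':(100,125),'purple':(126,160)}
def blob(img,col,px,win=16,smin=110):
    h=cv2.cvtColor(img,cv2.COLOR_RGB2HSV).astype(int);lo,hi=HUE[col]
    H=h[...,0].copy()
    if lo<0:H[H>90]-=180
    m=((H>=lo)&(H<=hi)&(h[...,1]>smin)&(h[...,2]>40)).astype(np.uint8)
    w=np.zeros_like(m);x,y=px;w[y-win:y+win,x-win:x+win]=1;m*=w
    k,l,s,c=cv2.connectedComponentsWithStats(m); i=1+s[1:,4].argmax()
    return c[i],s[i,4]
def capfit(obs,zb,views):
    f=lambda v:np.concatenate([cen(n,cyl(v[0],v[1],.0185,zb+.082,.0185,zb+.106))[0]-obs[n] for n in views])
    return least_squares(f,[.5,0],x_scale=.01,diff_step=1e-4)
E
python3 - <<'E'
from h import *
I={n:robot.capture(n) for n in("scene","top")}
W=dict(yellow=((452,282),(193,313),0),green=((398,290),(225,285),0),blue=((404,248),(247,306),0),purple=((488,284),(160,331),0),red=((240,285),(321,223),.027))
for k,(t,s,zb) in W.items():
    bt,at=blob(I['top'],k,t,win=20 if k!='red' else 20);bs,as_=blob(I['scene'],k,s,win=12)
    o={'top':bt,'scene':bs}
    for vs in(['top'],['scene'],['top','scene']):
        r=capfit(o,zb,vs);print(k,vs,r.x.round(4),abs(r.fun).max().round(2))
    print(bt.round(1),at,bs.round(1),as_,[round(cen(n,cyl(*r.x,.0185,zb+.082,.0185,zb+.106))[1]) for n in('top','scene')])
a=cv2.resize(I['top'][200:320,170:290],None,fx=4.5,fy=4.5,interpolation=cv2.INTER_CUBIC)[:540,:]
b=cv2.resize(I['scene'][190:290,295:395],None,fx=5.4,fy=5.4,interpolation=cv2.INTER_CUBIC)
cv2.imwrite('pics/crop1.png',cv2.resize(np.hstack([a,b]),(800,400))[:,:,::-1])
E
```

```text
yellow ['top'] [ 0.5046 -0.3225] 0.0
yellow ['scene'] [ 0.5045 -0.3211] 0.0
yellow ['top', 'scene'] [ 0.5047 -0.3219] 0.25
[450.5 281.1] 228 [193.  313.5] 229 [266, 254]
green ['top'] [ 0.4834 -0.2042] 0.0
green ['scene'] [ 0.4788 -0.2017] 0.0
green ['top', 'scene'] [ 0.4822 -0.2038] 0.94
[398.3 290.2] 187 [224.3 286. ] 143 [251, 221]
blue ['top'] [ 0.5792 -0.2199] 0.0
blue ['scene'] [ 0.5794 -0.2195] 0.0
blue ['top', 'scene'] [ 0.5793 -0.2197] 0.09
[405.  247.6] 207 [246.6 306.8] 205 [249, 242]
purple ['top'] [ 0.4994 -0.3961] 0.0
purple ['scene'] [ 0.5033 -0.4147] 0.0
purple ['top', 'scene'] [ 0.4992 -0.4045] 3.71
[483.  283.6] 483 [159.7 333.2] 241 [279, 278]
red ['top'] [0.4927 0.1516] 0.0
red ['scene'] [0.4927 0.1515] 0.0
red ['top', 'scene'] [0.4927 0.1516] 0.02
[237.3 285.5] 234 [321.6 224. ] 142 [256, 165]
```

View pics/crop1.png

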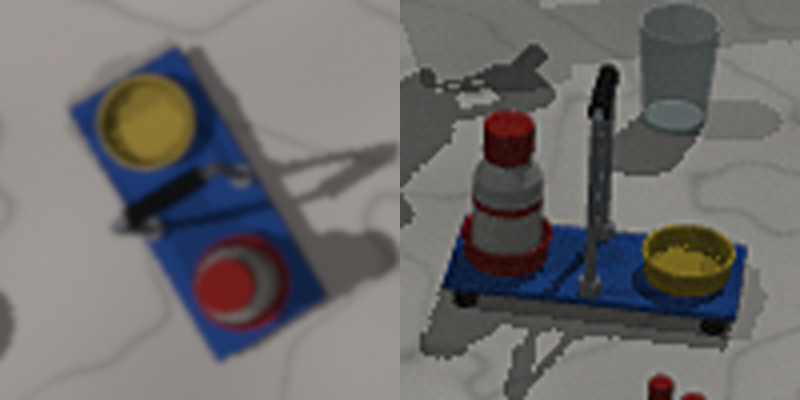

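```bash
cat > carrier.py <<'E'
from h import *
def carrier(I,cupw=None,verbose=True,views=('top','scene')):
    px={'top':(215,237),'scene':(367,255)}
    cup={n:blob(I[n],'yellow',px[n],win=22,smin=90) for n in px}
    h=cv2.cvtColor(I['top'],cv2.COLOR_RGB2HSV).astype(int)
    m=((abs(h[...,0]-112)<14)&(h[...,1]>110)&(h[...,2]>40)).astype(np.uint8);m[:,:180]=0;m[:,285:]=0;m[:200]=0;m[320:]=0
    pts=cv2.findNonZero(m);box=cv2.boxPoints(cv2.minAreaRect(pts))
    rp=capfit({'top':blob(I['top'],'red',(240,285),20)[0]},.027,['top']).x
    def pose(v):
        c,s=np.cos(v[2]),np.sin(v[2]);return lambda P:np.asarray(P)@np.array([[c,-s,0],[s,c,0],[0,0,1]]).T+[v[0],v[1],0]
    def f(v,full=False):
        T=pose(v);y=T([[.066,0,0]])[0]
        hull=cyl(y[0],y[1],.030,.022,.033,.042)
        r=[cen(n,hull)[0]-cup[n][0] for n in views]
        d=T([[a*.106,b*.046,z] for a,b in((1,1),(1,-1),(-1,-1),(-1,1)) for z in (.022,.012)])
        b2=cv2.boxPoints(cv2.minAreaRect(proj('top',d).astype(np.float32)))
        # pair the corners by nearest
        r+= [ .5*(p-box[np.argmin(((box-p)**2).sum(1))]) for p in b2]
        rr=T([[-.066,0,0]])[0][:2]-rp; r.append(rr*300)
        if full:
            print('cup area',[(cup[n][1],round(cen(n,hull)[1])) for n in views]);print('res',np.round(np.array(r),2).tolist())
        return np.concatenate(r)
    r=least_squares(f,[.55,.175,.4],x_scale=.01,diff_step=1e-3)
    if verbose:f(r.x,True)
    for n in views:
        g=least_squares(lambda v:cen(n,cyl(v[0],v[1],.030,.022,.033,.042))[0]-cup[n][0],[.6,.2],diff_step=1e-4)
        print('cup alone',n,g.x.round(4))
    T=pose(r.x);print('carrier',r.x.round(4),'seatY',T([.066,0,.027]).round(4),'grip',T([0,0,.165]).round(4))
    return r.x
if __name__=='__main__':
    I={n:robot.capture(n) for n in("scene","top")}
    v=carrier(I)
    c,s=np.cos(v[2]),np.sin(v[2])
    for n in I:
        o=I[n].copy()
        sl=[[v[0]-s*t,v[1]+c*t,.165] for t in(-.027,.027)]
        print(n,'sleeve ends px',proj(n,sl).round(1).tolist())
E
python3 carrier.py
```

```text
cup area [(np.int32(608), 627), (np.int32(335), 341)]
res [[-0.37, 0.08], [-0.43, 0.42], [-0.63, -0.34], [0.17, -0.74], [0.49, 0.09], [-0.31, 0.49], [-0.01, -0.24]]
cup alone top [0.6056 0.2186]
cup alone scene [0.605 0.222]
carrier [0.5491 0.1852 0.5468] seatY [0.6054 0.2195 0.027 ] grip [0.5491 0.1852 0.165 ]
scene sleeve ends px [[343.8, 218.0], [346.5, 208.2]]
top sleeve ends px [[230.3, 252.1], [207.7, 265.4]]
```

Carrier pose is consistent in both views: centre (0.549, 0.185), yaw 0.547, and the predicted sleeve ends match the image. The crop shows an empty yellow cup and clear handle. I'll turn the tool to yaw −0.5 so the fingers clear the neighbouring bottles, then go to the yellow bottle.

Emit:
carry_out([
  [0,0,-0.1,0,0,0.98,-0.2],
  [0,0,-0.1,0,0,0.98,-0.2],
  [0,0,0,0,0,0.98,-0.2],
  [0,0,0,0,0,0.98,-0.2],
  [0,0,0,0,0,0.98,-0.2],
  [0,0,0,0,0,0.98,-0.2],
  [0,0,0,0,0,0.98,-0.2],
  [0,0,0,0,0,0.98,-0.2],
  [0,0,0,0,0,0.98,-0.2],
  [0,0,0,0,0,0.98,-0.2],
  [0,0,0,0,0,0.98,-0.2],
  [0,0,0,0,0,0.98,-0.2],
], newtons=25)

```text
time: 1.3
tool_pos: [0.2401, 0.5224, 0.2632]
orientation: [[0.273, 0.962, -0.0], [0.962, -0.273, -0.0], [-0.0, -0.0, -1.0]]
wrist_force: [0.2, 0.5, -0.2]
grip_width: 0.599
finger_force: 0.0
```

Emit:
carry_out([
  [0,0,0,0,0,0.98,-0.2],
  [0,0,0,0,0,0.98,-0.2],
  [0,0,0,0,0,0,-0.2],
])

```text
time: 1.55
tool_pos: [0.2401, 0.5224, 0.2632]
orientation: [[0.488, 0.873, -0.0], [0.873, -0.488, -0.0], [-0.0, -0.0, -1.0]]
wrist_force: [0.2, 0.6, -0.3]
grip_width: 0.602
finger_force: 0.0
```

```bash
cat > go.py <<'E'
import sys
from h import *
from scipy.spatial.transform import Rotation as Ro
def go(x,y,z,psi):
    s=robot.read_state();R=s['orientation'];p=s['tool_pos']
    c,n=np.cos(psi),np.sin(psi)
    G=np.array([[n,c,0],[-c,n,0],[0,0,-1.]])  # cols: x = y cross z, y=(c,n,0), z down
    G=np.array([[-n,c,0],[c,n,0],[0,0,-1.]])
    w=Ro.from_matrix(R.T@G).as_rotvec()
    print('t',s['time'].__round__(2),'p',p.round(4),'yaw',np.arctan2(R[1,1],R[0,1]).round(4),'grip',round(s['grip_width'],3),round(s['finger_force'],1),'F',s['wrist_force'].round(1),'q6',s['q'][5].round(2))
    print('shift shares',(R.T@(np.array([x,y,z])-p)/.15).round(3),'turn shares',(w/.12).round(3))
go(*map(float,sys.argv[1:]))
E
python3 go.py .5047 -.3222 .233 -.5
```

```text
t 1.55 p [0.2401 0.5224 0.2632] yaw -0.5094 grip 0.602 0.0 F [ 0.2  0.6 -0.3] q6 1.44
shift shares [-4.056  4.285  0.202] turn shares [-0.     0.001 -0.078]
```

Emit:
carry_out([
  [-0.169,0.179,0,0,0,0,-0.2],
  [-0.169,0.179,0,0,0,0,-0.2],
  [-0.169,0.179,0,0,0,0,-0.2],
  [-0.169,0.179,0,0,0,0,-0.2],
  [-0.169,0.179,0,0,0,0,-0.2],
  [-0.169,0.179,0,0,0,0,-0.2],
  [-0.169,0.179,0,0,0,0,-0.2],
  [-0.169,0.179,0,0,0,0,-0.2],
  [-0.169,0.179,0,0,0,0,-0.2],
  [-0.169,0.179,0,0,0,0,-0.2],
  [-0.169,0.179,0,0,0,0,-0.2],
  [-0.169,0.179,0,0,0,0,-0.2],
])

```text
time: 2.55
tool_pos: [0.3745, 0.0984, 0.2635]
orientation: [[0.482, 0.876, 0.001], [0.876, -0.482, -0.0], [0.0, 0.001, -1.0]]
wrist_force: [1.3, 0.2, -0.5]
grip_width: 0.599
finger_force: 0.0
```

Emit:
carry_out([
  [-0.169,0.179,0,0,0,0,-0.2],
  [-0.169,0.179,0,0,0,0,-0.2],
  [-0.169,0.179,0,0,0,0,-0.2],
  [-0.169,0.179,0,0,0,0,-0.2],
  [-0.169,0.179,0,0,0,0,-0.2],
  [-0.169,0.179,0,0,0,0,-0.2],
  [-0.169,0.179,0,0,0,0,-0.2],
  [-0.169,0.179,0,0,0,0,-0.2],
  [-0.169,0.179,0,0,0,0,-0.2],
  [-0.169,0.179,0,0,0,0,-0.2],
  [-0.169,0.179,0,0,0,0,-0.2],
  [0,0,0,0,0,0,-0.2],
])

```text
time: 3.55
tool_pos: [0.4976, -0.2924, 0.2619]
orientation: [[0.486, 0.874, -0.001], [0.874, -0.486, -0.001], [-0.002, -0.0, -1.0]]
wrist_force: [0.6, 0.3, 0.2]
grip_width: 0.599
finger_force: 0.0
```

```bash
python3 go.py .5047 -.3222 .095 -.5
```

```text
t 3.55 p [ 0.4976 -0.2924  0.2619] yaw -0.5073 grip 0.599 0.0 F [0.6 0.3 0.2] q6 -0.23
shift shares [-0.149  0.138  1.113] turn shares [-0.001  0.013 -0.061]
```

Emit:
carry_out([
  [-0.075,0.07,0,0,0,0,-0.2],
  [-0.074,0.068,0,0,0,0,-0.2],
  [0,0,0.2,0,0,0,-0.2],
  [0,0,0.2,0,0,0,-0.2],
  [0,0,0.2,0,0,0,-0.2],
  [0,0,0.2,0,0,0,-0.2],
  [0,0,0,0,0,0,-0.2],
  [0,0,0,0,0,0,-0.2],
])

```text
time: 4.22
tool_pos: [0.5037, -0.3152, 0.1421]
orientation: [[0.483, 0.876, -0.003], [0.876, -0.483, 0.003], [0.001, -0.004, -1.0]]
wrist_force: [0.0, 0.0, 0.2]
grip_width: 0.599
finger_force: 0.0
```

```bash
python3 go.py .5047 -.3222 .095 -.5
```

```text
t 4.22 p [ 0.5037 -0.3152  0.1421] yaw -0.5042 grip 0.599 0.0 F [0.  0.  0.2] q6 -0.26
shift shares [-0.038  0.029  0.314] turn shares [-0.032 -0.009 -0.035]
```

Emit:
carry_out([
  [-0.038,0.029,0,0,0,0,-0.2],
  [0,0,0,0,0,0,-0.2],
  [0,0,0,0,0,0,-0.2],
])

```text
time: 4.47
tool_pos: [0.5069, -0.3252, 0.146]
orientation: [[0.485, 0.875, 0.003], [0.875, -0.485, -0.003], [-0.001, 0.004, -1.0]]
wrist_force: [-0.6, -0.5, 0.2]
grip_width: 0.597
finger_force: 0.0
```

```bash
python3 go.py .5047 -.3222 .095 -.5
```

```text
t 4.47 p [ 0.5069 -0.3252  0.146 ] yaw -0.5063 grip 0.597 0.0 F [-0.6 -0.5  0.2] q6 -0.26
shift shares [ 0.011 -0.024  0.34 ] turn shares [ 0.037  0.01  -0.052]
```

Emit:
carry_out([
  [0,0,0,0,0,0,-0.2],
  [0,0,0,0,0,0,-0.2],
  [0,0,0,0,0,0,-0.2],
])

```text
time: 4.72
tool_pos: [0.5059, -0.3237, 0.1439]
orientation: [[0.485, 0.875, 0.001], [0.875, -0.485, -0.001], [-0.0, 0.001, -1.0]]
wrist_force: [0.1, 0.2, -0.4]
grip_width: 0.6
finger_force: 0.0
```

```bash
python3 go.py .5047 -.3222 .095 -.5
```

```text
t 4.72 p [ 0.5059 -0.3237  0.1439] yaw -0.5062 grip 0.6 0.0 F [ 0.1  0.2 -0.4] q6 -0.26
shift shares [ 0.005 -0.012  0.326] turn shares [ 0.007  0.001 -0.052]
```

Emit:
carry_out([
  [0.005,-0.012,0.06,0,0,0,-0.2],
  [0,0,0.08,0,0,0,-0.2],
  [0,0,0.08,0,0,0,-0.2],
  [0,0,0.06,0,0,0,-0.2],
  [0,0,0.04,0,0,0,-0.2],
  [0,0,0,0,0,0,-0.2],
  [0,0,0,0,0,0,-0.2],
  [0,0,0,0,0,0,0],
  [0,0,0,0,0,0,0.1],
  [0,0,0,0,0,0,0.4],
  [0,0,0,0,0,0,0.6],
  [0,0,0,0,0,0,0.6],
], newtons=25)

```text
time: 5.72
tool_pos: [0.5048, -0.3224, 0.096]
orientation: [[0.485, 0.875, 0.001], [0.875, -0.485, -0.001], [-0.0, 0.001, -1.0]]
wrist_force: [0.6, 1.1, 2.1]
grip_width: 0.395
finger_force: 25.0
```

```bash
python3 go.py .5047 -.3222 .31 -.5
```

```text
t 5.72 p [ 0.5048 -0.3224  0.096 ] yaw -0.5064 grip 0.395 25.0 F [0.6 1.1 2.1] q6 -0.26
shift shares [ 1.000e-03  0.000e+00 -1.427e+00] turn shares [ 0.009  0.003 -0.053]
```

Emit:
carry_out([
  [0,0,-0.05,0,0,0,0.6],
  [0,0,-0.1,0,0,0,0.6],
  [0,0,-0.15,0,0,0,0.6],
  [0,0,-0.2,0,0,0,0.6],
  [0,0,-0.2,0,0,0,0.6],
  [0,0,-0.2,0,0,0,0.6],
  [0,0,-0.2,0,0,0,0.6],
  [0,0,-0.15,0,0,0,0.6],
  [0,0,-0.1,0,0,0,0.6],
  [0,0,-0.05,0,0,0,0.6],
  [0,0,0,0,0,0.4,0.6],
  [0,0,0,0,0,0.8,0.6],
])

```text
time: 6.72
tool_pos: [0.5044, -0.322, 0.3055]
orientation: [[0.608, 0.794, 0.0], [0.794, -0.608, -0.0], [-0.0, 0.0, -1.0]]
wrist_force: [0.5, 0.1, -1.8]
grip_width: 0.399
finger_force: 25.0
```

Emit:
carry_out([
  [0,0,0,0,0,0.8,0.6],
  [0,0,0,0,0,0.8,0.6],
  [0,0,0,0,0,0.8,0.6],
  [0,0,0,0,0,0.5,0.6],
  [0,0,0,0,0,0.2,0.6],
  [0,0,0,0,0,0,0.6],
  [0,0,0,0,0,0,0.6],
])

```text
time: 7.3
tool_pos: [0.5042, -0.3219, 0.3048]
orientation: [[0.853, 0.522, -0.001], [0.522, -0.853, 0.001], [-0.0, -0.001, -1.0]]
wrist_force: [0.3, -0.3, -0.7]
grip_width: 0.399
finger_force: 25.0
```

```bash
python3 go.py .6054 .2195 .305 -1.024
```

```text
t 7.3 p [ 0.5042 -0.3219  0.3048] yaw -1.021 grip 0.399 25.0 F [ 0.3 -0.3 -0.7] q6 0.25
shift shares [ 2.461e+00 -2.725e+00  1.000e-03] turn shares [-0.009  0.002  0.025]
```

Emit:
carry_out([
  [0.041,-0.046,0,0,0,0,0.6],
  [0.083,-0.092,0,0,0,0,0.6],
  [0.138,-0.153,0,0,0,0,0.6],
  [0.138,-0.153,0,0,0,0,0.6],
  [0.138,-0.153,0,0,0,0,0.6],
  [0.138,-0.153,0,0,0,0,0.6],
  [0.138,-0.153,0,0,0,0,0.6],
  [0.138,-0.153,0,0,0,0,0.6],
  [0.138,-0.153,0,0,0,0,0.6],
  [0.138,-0.153,0,0,0,0,0.6],
])

```text
time: 8.13
tool_pos: [0.555, -0.0495, 0.3054]
orientation: [[0.853, 0.522, 0.0], [0.522, -0.853, 0.0], [0.0, -0.0, -1.0]]
wrist_force: [0.2, 1.4, -1.0]
grip_width: 0.394
finger_force: 25.0
```

Emit:
carry_out([
  [0.138,-0.153,0,0,0,0,0.6],
  [0.138,-0.153,0,0,0,0,0.6],
  [0.138,-0.153,0,0,0,0,0.6],
  [0.138,-0.153,0,0,0,0,0.6],
  [0.138,-0.153,0,0,0,0,0.6],
  [0.138,-0.153,0,0,0,0,0.6],
  [0.083,-0.092,0,0,0,0,0.6],
  [0.041,-0.046,0,0,0,0,0.6],
  [0,0,0,0,0,0,0.6],
  [0,0,0,0,0,0,0.6],
  [0,0,0,0,0,0,0.6],
  [0,0,0,0,0,0,0.6],
])

```text
time: 9.13
tool_pos: [0.5944, 0.1566, 0.3054]
orientation: [[0.854, 0.52, -0.0], [0.52, -0.854, -0.0], [-0.0, 0.0, -1.0]]
wrist_force: [0.2, -0.4, -1.8]
grip_width: 0.397
finger_force: 25.0
```

```bash
python3 go.py .6054 .2195 .305 -1.024
```

```text
t 9.13 p [0.5944 0.1566 0.3054] yaw -1.024 grip 0.397 25.0 F [ 0.2 -0.4 -1.8] q6 1.09
shift shares [ 0.281 -0.32   0.002] turn shares [0.003 0.002 0.   ]
```

Emit:
carry_out([
  [0.05,-0.06,0,0,0,0,0.6],
  [0.09,-0.1,0,0,0,0,0.6],
  [0.09,-0.1,0,0,0,0,0.6],
  [0.051,-0.06,0,0,0,0,0.6],
  [0,0,0,0,0,0,0.6],
  [0,0,0,0,0,0,0.6],
  [0,0,0,0,0,0,0.6],
  [0,0,0,0,0,0,0.6],
  [0,0,0,0,0,0,0.6],
])

```text
time: 9.88
tool_pos: [0.6054, 0.22, 0.3054]
orientation: [[0.854, 0.52, 0.0], [0.52, -0.854, -0.0], [-0.0, 0.0, -1.0]]
wrist_force: [-0.4, -0.3, -1.6]
grip_width: 0.395
finger_force: 25.0
```

```bash
python3 go.py .6054 .2195 .18 -1.024
```

```text
t 9.88 p [0.6054 0.22   0.3054] yaw -1.0234 grip 0.395 25.0 F [-0.4 -0.3 -1.6] q6 1.18
shift shares [-0.002  0.002  0.836] turn shares [0.002 0.    0.005]
```

Emit:
carry_out([
  [0,0,0.07,0,0,0,0.6],
  [0,0,0.15,0,0,0,0.6],
  [0,0,0.2,0,0,0,0.6],
  [0,0,0.2,0,0,0,0.6],
  [0,0,0.2,0,0,0,0.6],
  [0,0,0.12,0,0,0,0.6],
  [0,0,0.06,0,0,0,0.6],
  [0,0,0,0,0,0,0.6],
  [0,0,0,0,0,0,0.6],
  [0,0,0,0,0,0,0.6],
  [0,0,0,0,0,0,0.6],
])

```text
time: 10.8
tool_pos: [0.6067, 0.221, 0.1576]
orientation: [[0.853, 0.521, 0.004], [0.521, -0.853, 0.001], [0.004, 0.001, -1.0]]
wrist_force: [-0.7, 0.6, -2.0]
grip_width: 0.395
finger_force: 25.0
```

```bash
python3 go.py .6054 .2195 .123 -1.024
python3 - <<'E'
from h import *
I={n:robot.capture(n) for n in("scene","top")}
s=robot.read_state();p=s['tool_pos'];zb=p[2]-.096
o=I['scene'].copy()
f=8
c0=(340,170)
a=cv2.resize(I['scene'][170:290,300:420],None,fx=5,fy=5,interpolation=cv2.INTER_CUBIC)
def d(P,col):
    q=((proj('scene',P)-[300,170]+.5)*5).astype(int);cv2.polylines(a,[q.reshape(-1,1,2)],True,col,1)
C=lambda x,y,r,z:cyl(x,y,r,z,r,z)[:60]
d(C(.6054,.2195,.0305,.042),(255,0,255));d(C(p[0],p[1],.025,zb),(0,255,255));d(C(p[0],p[1],.025,.027),(0,255,0))
cv2.imwrite('pics/held.png',a[:,:,::-1])
E
```

```text
t 10.8 p [0.6067 0.221  0.1576] yaw -1.0224 grip 0.395 25.0 F [-0.7  0.6 -2. ] q6 1.18
shift shares [-0.014  0.004  0.23 ] turn shares [ 0.012 -0.03   0.013]
```

View pics/held.png

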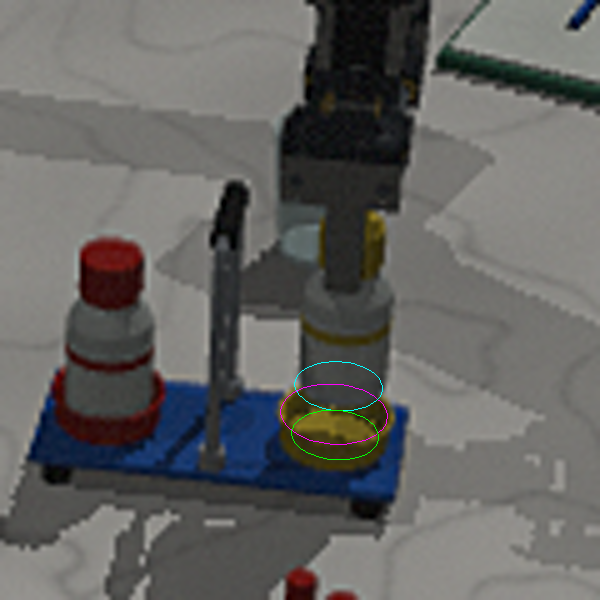

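The bottle hangs upright over the yellow cup: body centre about 344 and cup centre about 337 in the crop. That offset comes mostly from the arm still swinging. I'll let it settle, then lower.

Emit:
carry_out([
  [0,0,0,0,0,0,0.6],
  [0,0,0,0,0,0,0.6],
  [0,0,0,0,0,0,0.6],
  [0,0,0,0,0,0,0.6],
  [0,0,0,0,0,0,0.6],
  [0,0,0,0,0,0,0.6],
])

```text
time: 11.4
tool_pos: [0.6053, 0.2208, 0.1552]
orientation: [[0.853, 0.521, -0.0], [0.521, -0.853, 0.0], [-0.0, -0.0, -1.0]]
wrist_force: [-0.6, 0.5, -1.3]
grip_width: 0.392
finger_force: 25.0
```

```bash
python3 go.py .605 .2192 .123 -1.024
python3 - <<'E'
from h import *
I={n:robot.capture(n) for n in("scene","top")}
# bottle body vs cup column extents in scene rows
h=cv2.cvtColor(I['scene'],cv2.COLOR_RGB2HSV).astype(int)
for r in range(227,234): print(r,''.join('Y' if (18<=a[0]<=34 and a[1]>90) else ('w' if a[1]<45 and a[2]>75 else '.') for a in h[r,350:390]))
for r in range(250,258): print(r,''.join('Y' if (18<=a[0]<=34 and a[1]>90) else '.' for a in h[r,350:390]))
p=robot.read_state()['tool_pos']
print('pred bottle axis col',proj('scene',[[p[0],p[1],.1]]),'pred cup',proj('scene',[[.6054,.2195,.035]]))
E
```

```text
t 11.4 p [0.6053 0.2208 0.1552] yaw -1.0224 grip 0.392 25.0 F [-0.6  0.5 -1.3] q6 1.18
shift shares [-0.007  0.008  0.215] turn shares [-0.001  0.001  0.013]
227 ...........www...........wwwwwwwwwwwwwww
228 ...........www..........wwwwwwwwwwwwwwww
229 ...........wwwww........wwwwwwwwwwwwwwww
230 ............wwww........www.wwwwwwwwwwww
231 wwwww.........ww........ww..wwwwwwwwwwww
232 wwwwwwwww...................wwwwwwwwwwww
233 w....wwww...................wwwwwwwwwwww
250 ......YYYYYY.............YYY............
251 ......YYYYYYYYY........YYYYY............
252 ......YYYYYYYYYYYYYYYYYYYYYYY...........
253 ......YYYYYYYYYYYYYYYYYYYYYYY...........
254 ......YYYYYYYYYYYYYYYYYYYYYYY...........
255 ......YYYYYYYYYYYYYYYYYYYYYY............
256 ......YYYYYYYYYYYYYYYYYYYYYY............
257 ......YYYYYYYYYYYYYYYYYYYYY.............
pred bottle axis col [[367.77242128 235.08982792]] pred cup [[366.1572918 254.2682213]]
```

Emit:
carry_out([
  [-0.01,0.008,0.03,0,0,0,0.6],
  [0,0,0.04,0,0,0,0.6],
  [0,0,0.04,0,0,0,0.6],
  [0,0,0.03,0,0,0,0.6],
  [0,0,0.02,0,0,0,0.6],
  [0,0,0.02,0,0,0,0.6],
  [0,0,0.01,0,0,0,0.6],
  [0,0,0,0,0,0,0.6],
  [0,0,0,0,0,0,0.6],
  [0,0,0,0,0,0,0.6],
  [0,0,0,0,0,0,0.6],
  [0,0,0,0,0,0,0.6],
])

```text
time: 12.5
tool_pos: [0.6049, 0.219, 0.1271]
orientation: [[0.853, 0.521, 0.0], [0.521, -0.853, 0.0], [0.0, 0.0, -1.0]]
wrist_force: [0.7, -0.6, -2.1]
grip_width: 0.398
finger_force: 25.0
```

```bash
python3 go.py .6047 .219 .123 -1.024
```

```text
t 12.5 p [0.6049 0.219  0.1271] yaw -1.0224 grip 0.398 25.0 F [ 0.7 -0.6 -2.1] q6 1.18
shift shares [-0.001 -0.001  0.027] turn shares [ 0.002 -0.004  0.014]
```

Emit:
carry_out([
  [0,0,0.008,0,0,0,0.6],
  [0,0,0.007,0,0,0,0.6],
  [0,0,0.007,0,0,0,0.6],
  [0,0,0,0,0,0,0.6],
  [0,0,0,0,0,0,0.6],
  [0,0,0,0,0,0,0.6],
])

```text
time: 13.0
tool_pos: [0.6047, 0.219, 0.1235]
orientation: [[0.853, 0.521, 0.0], [0.521, -0.853, 0.0], [0.0, -0.0, -1.0]]
wrist_force: [0.3, -1.0, -1.6]
grip_width: 0.394
finger_force: 25.0
```

```bash
python3 go.py .6047 .219 .123 -1.024
```

```text
t 13.0 p [0.6047 0.219  0.1235] yaw -1.0224 grip 0.394 25.0 F [ 0.3 -1.  -1.6] q6 1.18
shift shares [-0.    -0.     0.003] turn shares [-0.    -0.     0.014]
```

Force still shows the bottle's weight, so I'll continue down in roughly 1 mm steps until contact.

Emit:
carry_out([
  [0,0,0.007,0,0,0,0.6],
  [0,0,0,0,0,0,0.6],
  [0,0,0,0,0,0,0.6],
  [0,0,0,0,0,0,0.6],
])

```text
time: 13.33
tool_pos: [0.6051, 0.2192, 0.123]
orientation: [[0.853, 0.521, 0.001], [0.521, -0.853, 0.0], [0.001, 0.0, -1.0]]
wrist_force: [-0.4, 0.1, 2.1]
grip_width: 0.397
finger_force: 25.0
```

Emit:
carry_out([
  [0,0,0.005,0,0,0,0.6],
  [0,0,0,0,0,0,0.6],
  [0,0,0,0,0,0,0.6],
  [0,0,0,0,0,0,0.6],
])

```text
time: 13.67
tool_pos: [0.6053, 0.2193, 0.123]
orientation: [[0.853, 0.521, 0.002], [0.521, -0.853, 0.0], [0.002, 0.0, -1.0]]
wrist_force: [-2.1, 0.2, 6.4]
grip_width: 0.394
finger_force: 25.0
```

Emit:
carry_out([
  [0,0,-0.007,0,0,0,0.6],
  [0,0,0,0,0,0,0.6],
  [0,0,0,0,0,0,0.1],
  [0,0,0,0,0,0,-0.1],
  [0,0,0,0,0,0,-0.3],
  [0,0,0,0,0,0,-0.3],
  [0,0,0,0,0,0,-0.3],
  [0,0,0,0,0,0,-0.3],
  [0,0,0,0,0,0,-0.3],
])

```text
time: 14.42
tool_pos: [0.6047, 0.219, 0.1227]
orientation: [[0.853, 0.521, -0.0], [0.521, -0.853, 0.0], [-0.0, -0.0, -1.0]]
wrist_force: [-1.1, -0.4, 0.1]
grip_width: 0.646
finger_force: 0.0
```

Emit:
carry_out([
  [0,0,-0.05,0,0,0,-0.3],
  [0,0,-0.1,0,0,0,-0.3],
  [0,0,-0.2,0,0,0,-0.3],
  [0,0,-0.2,0,0,0,-0.3],
  [0,0,-0.2,0,0,0,-0.3],
  [0,0,-0.2,0,0,0,-0.3],
  [0,0,-0.1,0,0,0,-0.3],
  [0,0,-0.05,0,0,0,-0.3],
  [0,0,0,0,0,-0.5,-0.3],
  [0,0,0,0,0,-1,-0.3],
  [0,0,0,0,0,-1,-0.3],
  [0,0,0,0,0,-1,-0.3],
])

```text
time: 15.42
tool_pos: [0.6042, 0.2189, 0.2868]
orientation: [[0.562, 0.827, -0.002], [0.827, -0.562, -0.0], [-0.001, -0.001, -1.0]]
wrist_force: [0.1, -0.2, -0.0]
grip_width: 0.647
finger_force: 0.0
```

Emit:
carry_out([
  [0,0,0,0,0,-1,-0.3],
  [0,0,0,0,0,-1,-0.3],
  [0,0,0,0,0,-1,-0.3],
  [0,0,0,0,0,-1,-0.3],
  [0,0,0,0,0,-1,-0.3],
  [0,0,0,0,0,-1,-0.3],
  [0,0,0,0,0,-1,-0.3],
  [0,0,0,0,0,-1,-0.3],
  [0,0,0,0,0,-1,-0.3],
  [0,0,0,0,0,-0.6,-0.3],
  [0,0,0,0,0,0,-0.3],
])

```text
time: 16.33
tool_pos: [0.6043, 0.2189, 0.2868]
orientation: [[-0.524, 0.852, -0.002], [0.852, 0.524, -0.0], [0.001, -0.002, -1.0]]
wrist_force: [-0.1, 0.4, -0.1]
grip_width: 0.647
finger_force: 0.0
```

```bash
python3 go.py .5491 .1852 .255 .547
python3 - <<'E'
from h import *
I={n:robot.capture(n) for n in("scene","top")}
a=cv2.resize(I['top'][180:320,140:310],None,fx=3.5,fy=3.5,interpolation=cv2.INTER_CUBIC)[:400,:400]
b=cv2.resize(I['scene'][190:290,295:395],(400,400),interpolation=cv2.INTER_CUBIC)
cv2.imwrite('pics/crop3.png',np.hstack([a,b])[:,:,::-1])
for k,t,s in(('yellow',(215,237),(373,210)),('red',(240,285),(321,223))):
  for n,px in(('scene',s),('top',t)):
    try: print(k,n,capfit({n:blob(I[n],k,px,12 if n=='scene' else 20)[0]},.027,[n]).x.round(4))
    except Exception as e: print(k,n,e)
E
```

```text
t 16.33 p [0.6043 0.2189 0.2868] yaw 0.5513 grip 0.647 0.0 F [-0.1  0.4 -0.1] q6 -0.39
shift shares [ 0.001 -0.431  0.213] turn shares [-0.014 -0.005  0.036]
yellow scene attempt to get argmax of an empty sequence
yellow top [0.6099 0.2144]
red scene [0.493  0.1507]
red top [0.4927 0.1516]
```

View pics/crop3.png

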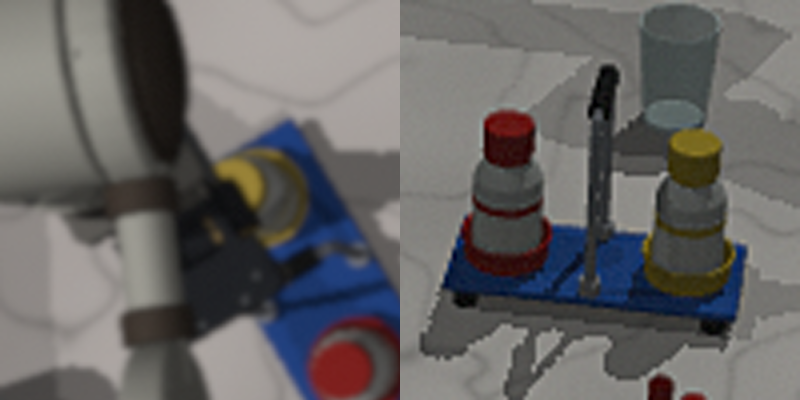

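The scene view shows the yellow bottle standing upright and free in its cup, and the carrier undisturbed. Next I'll refine the sleeve position from the first top and scene pictures.

Run:
```python
from h import *
v=np.array([.5491,.1852,.5468]);c,s=np.cos(v[2]),np.sin(v[2])
t=np.linspace(0,2*np.pi,24)
P=np.vstack([np.c_[v[0]-s*u+c*.0075*np.cos(t),v[1]+c*u+s*.0075*np.cos(t),.165+.0075*np.sin(t)] for u in(-.027,.027)])
for n,w in(('top',(200,238,246,272)),('scene',(336,352,203,223))):
    g=cv2.imread(f'pics/{n}0.png').max(2);x0,x1,y0,y1=w
    for th in(30,36,42):
        m=(g[y0:y1,x0:x1]<th).astype(np.uint8);k,l,st,ce=cv2.connectedComponentsWithStats(m);i=1+st[1:,4].argmax()
        cc,a=cen(n,P);print(n,th,ce[i]+[x0,y0],st[i],'pred',cc.round(2),round(a))
print(proj('top',[[v[0],v[1],.165],[v[0]+.01*c,v[1]+.01*s,.165]]),proj('scene',[[v[0],v[1],.165],[v[0]+.01*c,v[1]+.01*s,.165]]))
```

```text
top 30 [218.52252252 259.05405405] [  9   6  21  16 111] pred [218.88 258.77] 194
top 36 [218.5546875 259.203125 ] [  8   5  23  18 128] pred [218.88 258.77] 194
top 42 [218.54609929 259.10638298] [  8   5  23  18 141] pred [218.88 258.77] 194
scene 30 [345.49019608 212.7254902 ] [ 6  4  7 13 51] pred [345.15 213.16] 74
scene 36 [345.61111111 212.7037037 ] [ 6  4  7 13 54] pred [345.15 213.16] 74
scene 42 [345.59649123 212.77192982] [ 6  4  7 13 57] pred [345.15 213.16] 74
[[218.96841522 258.70763071]
 [216.53249788 254.58316001]] [[345.18602768 213.05591678]
 [348.76711287 213.41758322]]
```

Emit:
carry_out([
  [0,-0.1,0,0,0,0.03,-0.3],
  [0,-0.13,0,0,0,0,-0.3],
  [0,-0.13,0,0,0,0,-0.3],
  [0,-0.07,0,0,0,0,-0.3],
  [0,0,0.06,0,0,0,-0.3],
  [0,0,0.09,0,0,0,-0.3],
  [0,0,0.05,0,0,0,-0.3],
  [0,0,0,0,0,0,-0.3],
  [0,0,0,0,0,0,-0.3],
  [0,0,0,0,0,0,-0.3],
  [0,0,0,0,0,0,-0.3],
  [0,0,0,0,0,0,-0.3],
])

```text
time: 17.43
tool_pos: [0.5501, 0.1856, 0.2584]
orientation: [[-0.519, 0.855, 0.001], [0.855, 0.519, 0.0], [-0.0, 0.001, -1.0]]
wrist_force: [0.1, -1.4, -0.5]
grip_width: 0.654
finger_force: 0.0
```

```bash
python3 go.py .5491 .1852 .165 .547
```

```text
t 17.43 p [0.5501 0.1856 0.2584] yaw 0.5459 grip 0.654 0.0 F [ 0.1 -1.4 -0.5] q6 -0.43
shift shares [ 0.002 -0.008  0.623] turn shares [ 0.009  0.004 -0.009]
```

Emit:
carry_out([
  [0,-0.005,0.06,0,0,0,-0.3],
  [0,0,0.12,0,0,0,-0.3],
  [0,0,0.15,0,0,0,-0.3],
  [0,0,0.14,0,0,0,-0.3],
  [0,0,0.09,0,0,0,-0.3],
  [0,0,0.05,0,0,0,-0.3],
  [0,0,0.02,0,0,0,-0.3],
  [0,0,0,0,0,0,-0.3],
  [0,0,0,0,0,0,-0.3],
  [0,0,0,0,0,0,-0.3],
  [0,0,0,0,0,0,-0.3],
  [0,0,0,0,0,0,-0.3],
])

```text
time: 18.43
tool_pos: [0.5495, 0.1851, 0.1641]
orientation: [[-0.519, 0.855, 0.001], [0.855, 0.519, 0.0], [-0.001, 0.001, -1.0]]
wrist_force: [0.2, -0.3, -0.4]
grip_width: 0.646
finger_force: 0.0
```

Emit:
carry_out([
  [0,0,0,0,0,0,-0.3],
  [0,0,0,0,0,0,-0.3],
  [0,0,0,0,0,0,-0.3],
  [0,0,0,0,0,0,-0.3],
  [0,0,0,0,0,0,-0.3],
  [0,0,0,0,0,0,-0.3],
])

```text
time: 18.93
tool_pos: [0.549, 0.1851, 0.1632]
orientation: [[-0.519, 0.855, -0.0], [0.855, 0.519, -0.0], [-0.0, -0.0, -1.0]]
wrist_force: [0.5, -0.6, -0.5]
grip_width: 0.649
finger_force: 0.0
```

```bash
python3 go.py .5491 .1852 .165 .547
```

```text
t 18.93 p [0.549  0.1851 0.1632] yaw 0.546 grip 0.649 0.0 F [ 0.5 -0.6 -0.5] q6 -0.43
shift shares [ 0.     0.001 -0.012] turn shares [-0.     0.    -0.008]
```

Emit:
carry_out([
  [0,0,-0.01,0,0,0,0],
  [0,0,0,0,0,0,0.3],
  [0,0,0,0,0,0,0.5],
  [0,0,0,0,0,0,0.56],
  [0,0,0,0,0,0,0.6],
  [0,0,0,0,0,0,0.62],
  [0,0,0,0,0,0,0.64],
  [0,0,0,0,0,0,0.66],
  [0,0,0,0,0,0,0.68],
  [0,0,0,0,0,0,0.72],
  [0,0,0,0,0,0,1],
  [0,0,0,0,0,0,1],
], newtons=8)

```text
time: 19.93
tool_pos: [0.5493, 0.1852, 0.1649]
orientation: [[-0.519, 0.855, 0.001], [0.855, 0.519, 0.0], [-0.0, 0.001, -1.0]]
wrist_force: [2.4, 1.9, -0.2]
grip_width: 0.157
finger_force: 8.0
```

Emit:
carry_out([
  [0,0,0,0,0,0,1],
  [0,0,0,0,0,0,1],
  [0,0,0,0,0,0,1],
  [0,0,0,0,0,0,1],
], newtons=60)

```text
time: 20.27
tool_pos: [0.5492, 0.1851, 0.1649]
orientation: [[-0.519, 0.855, 0.0], [0.855, 0.519, 0.0], [-0.0, 0.0, -1.0]]
wrist_force: [3.6, 1.0, -0.2]
grip_width: 0.146
finger_force: 60.0
```

```bash
python3 go.py .5491 .1852 .265 .547
```

```text
t 20.27 p [0.5492 0.1851 0.1649] yaw 0.546 grip 0.146 60.0 F [ 3.6  1.  -0.2] q6 -0.43
shift shares [ 0.001  0.    -0.667] turn shares [ 0.004  0.001 -0.009]
```

Gripped squarely at 60 N. I'll lift gently.

Emit:
carry_out([
  [0,0,-0.005,0,0,0,1],
  [0,0,-0.01,0,0,0,1],
  [0,0,-0.02,0,0,0,1],
  [0,0,-0.02,0,0,0,1],
  [0,0,-0.03,0,0,0,1],
  [0,0,-0.03,0,0,0,1],
  [0,0,-0.02,0,0,0,1],
  [0,0,-0.01,0,0,0,1],
  [0,0,0,0,0,0,1],
  [0,0,0,0,0,0,1],
  [0,0,0,0,0,0,1],
])

```text
time: 21.18
tool_pos: [0.5488, 0.185, 0.1863]
orientation: [[-0.519, 0.855, -0.001], [0.855, 0.519, -0.0], [0.0, -0.0, -1.0]]
wrist_force: [-0.6, 0.8, -7.1]
grip_width: 0.148
finger_force: 60.0
```

```bash
python3 go.py .5491 .1852 .265 .547
python3 - <<'E'
from h import *
print(robot.read_state()['moment'])
b=cv2.resize(robot.capture('scene')[150:290,270:420],None,fx=4,fy=4,interpolation=cv2.INTER_CUBIC)
cv2.imwrite('pics/lift1.png',b[:,:,::-1])
E
```

```text
t 21.18 p [0.5488 0.185  0.1863] yaw 0.546 grip 0.148 60.0 F [-0.6  0.8 -7.1] q6 -0.43
shift shares [ 0.     0.002 -0.525] turn shares [-0.004 -0.002 -0.008]
[-0.00975148  0.0343616  -0.03345885]
```

View pics/lift1.png

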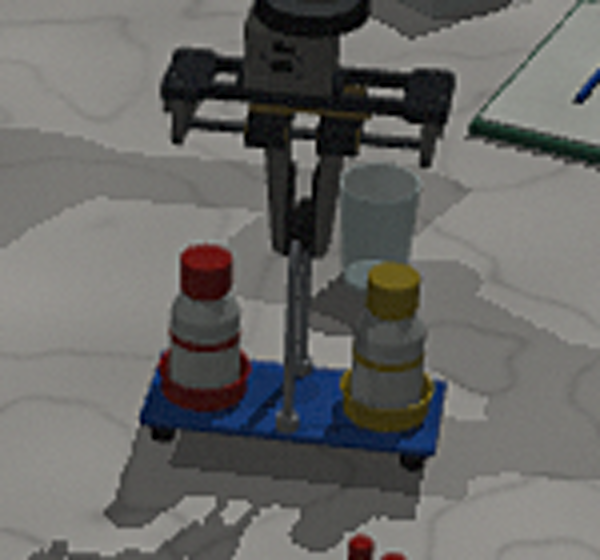

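The carrier is off the bench and level (front edge slope the same as before, about 0.09), with both bottles seated. Continuing the lift.

Emit:
carry_out([
  [0,0,-0.01,0,0,0,1],
  [0,0,-0.03,0,0,0,1],
  [0,0,-0.05,0,0,0,1],
  [0,0,-0.06,0,0,0,1],
  [0,0,-0.07,0,0,0,1],
  [0,0,-0.07,0,0,0,1],
  [0,0,-0.07,0,0,0,1],
  [0,0,-0.06,0,0,0,1],
  [0,0,-0.05,0,0,0,1],
  [0,0,-0.03,0,0,0,1],
  [0,0,-0.02,0,0,0,1],
  [0,0,-0.005,0,0,0,1],
])

```text
time: 22.23
tool_pos: [0.5491, 0.1851, 0.2657]
orientation: [[-0.519, 0.855, 0.0], [0.855, 0.519, 0.0], [-0.0, 0.0, -1.0]]
wrist_force: [0.3, -0.8, -6.8]
grip_width: 0.149
finger_force: 60.0
```

Emit:
carry_out([
  [0,0,0,0,0,0,1],
  [0,0,0,0,0,0,1],
  [0,0,0,0,0,0,1],
  [0,0,0,0,0,0,1],
  [0,0,0,0,0,0,1],
  [0,0,0,0,0,0,1],
  [0,0,0,0,0,0,1],
  [0,0,0,0,0,0,1],
  [0,0,0,0,0,0,1],
  [0,0,0,0,0,0,1],
  [0,0,0,0,0,0,1],
  [0,0,0,0,0,0,1],
])

```text
time: 23.23
tool_pos: [0.549, 0.1851, 0.2653]
orientation: [[-0.519, 0.855, 0.0], [0.855, 0.519, 0.0], [-0.0, 0.0, -1.0]]
wrist_force: [-0.5, 0.3, -6.8]
grip_width: 0.143
finger_force: 60.0
```

```bash
python3 go.py .5491 .1852 .265 .547
python3 - <<'E'
from h import *
print(robot.read_state()['joint_vel'].round(3))
v=np.array([.5491,.1852,.5468]);c,s=np.cos(v[2]),np.sin(v[2])
a=cv2.resize(robot.capture('scene')[120:260,270:420],None,fx=4,fy=4,interpolation=cv2.INTER_CUBIC)
dz=robot.read_state()['tool_pos'][2]-.165
D=[[v[0]+c*x-s*y,v[1]+s*x+c*y,.022+dz] for x,y in((.106,.046),(.106,-.046),(-.106,-.046),(-.106,.046))]
cv2.polylines(a,[((proj('scene',D)-[270,120]+.5)*4).astype(np.int32).reshape(-1,1,2)],True,(255,0,255),1)
cv2.imwrite('pics/lift2.png',a[:,:,::-1])
E
```

```text
t 23.23 p [0.549  0.1851 0.2653] yaw 0.546 grip 0.143 60.0 F [-0.5  0.3 -6.8] q6 -0.43
shift shares [0.    0.001 0.002] turn shares [ 0.     0.    -0.008]
[-0.001  0.001 -0.     0.    -0.001 -0.001]
```

View pics/lift2.png

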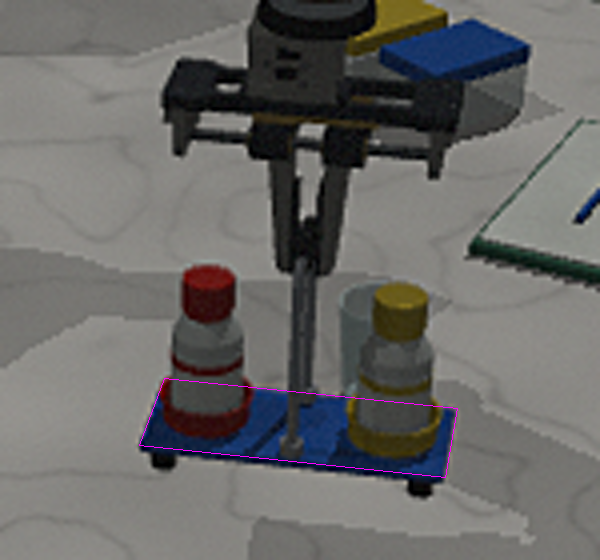

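The carrier hangs about 100 mm up. The predicted level deck outline (magenta, corners about (140,447) to (457,408)) matches the real deck, both bottles are seated, and the arm is still.

```bash
python3 -c "
from rig import robot
print(robot.finish_job())"
```

```text
the job is handed in; nothing more can be done
None
```

The yellow-capped bottle is in its cup, and the carrier is held level and still about 10 cm up with both bottles seated; the job is handed in, but the hand-in gave no verdict.

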